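# Bring the orange-capped vial to the front of a latched carousel and hold it there

## Task

Swing the green latch lever sideways until it is right off the clear lid, then lift the lid by its green front bar until it stands upright or leans back. Turn the vial carousel inside (it has a blue centre handle) until the orange-capped vial points straight at the green mark on the front wall, and finish with the gripper still firmly holding the carousel so that it keeps still. Leave latch and lid open and do not disturb the other things on the bench.

Things in the scene. Friction and masses are not known exactly. Their poses are not given: they have to be found in the camera images.
- housing: White open-topped unit fixed to the bench, round the carousel. Origin on the bench under the carousel's axis; z up; front faces its own -x (towards the robot, within 0.3 rad). Walls: x -90 to 100, y -100 to 100 mm, 8 mm thick, rim 80 mm high (120 with the shut lid). A grey bracket at the front right (x -130 to -90, y -95 to -65, 119 mm high) carries the latch.
- front_mark (a point): Centre of the green pointer on the top of the front wall: at (-86, 0, 81) mm in the housing's frame.
- latch (a joint): Green latch lever's angle (rad) about a vertical pivot. At 0 it lies over the lid, pointing from the pivot to the housing's +x, and blocks the lid; grows as it swings clockwise seen from above, towards the housing's -y; clear of the lid from 1.3, stops at 2.2. Starts at 0 to 0.3. Light friction (0.03 N m): stays where left.
- latch_tab (a point): Centre of the round upright tab on the lever's free end, 14 mm in diameter and 36 mm high, standing on the 14 mm wide, 8 mm thick lever arm; 152 mm above the bench (tab from 132 to 168 mm), 60 mm from the pivot. Locked, it stands over the lid, whose top is at 120 mm.
- latch_pivot (a point): On the latch lever's vertical pivot axis, at lever height (128 mm): at (-115, -80) mm in the housing's frame.
- lid (a joint): Clear lid's angle (rad): 0 shut (at the start), 1.57 upright, stops at 1.85. Opens upward about a level hinge along the housing's y on the rear rim. About 0.18 kg; a stiff hinge (0.25 N m) keeps it where left; about 2 N at the bar moves it. 190 x 200 mm, 40 mm deep, top 120 mm above the bench when shut.
- lid_bar (a point): Middle of the lid's green round bar handle, 10 mm thick, 80 mm long along the housing's y, 35 mm in front of the lid's front face on two end posts (30 mm gap behind it: open the fingers part way). Shut: 100 mm above the bench, 20 mm below the lid's top, x = -125 mm in the housing's frame. 225 mm before and 20 mm above the hinge axis; may turn between the fingers.
- lid_hinge (a point): Middle of the lid's hinge axis, at (100, 0, 80) mm in the housing's frame; the axis runs along the housing's y.
- carousel: Grey turntable 148 mm across with six vials 50 mm from its vertical axis (caps 27 mm across, tops 80 mm above the bench; five white, one orange). Origin on the axis, 28 mm up; z up; orange vial along its -x, so it faces front when its axes agree with the housing's. Starts 0.7 to 2.6 rad counterclockwise of that. Turns freely; friction 0.04 N m; stays where left.
- marked_vial (a point): Centre of the top of the orange cap, 80 mm above the bench, 50 mm from the carousel's axis.
- turn_handle (a point): Blue upright bar grip on the carousel's axis, fixed to the carousel: 46 mm long along the carousel's x (pointing at the orange vial), 12 mm thick, 30 mm high, from 85 to 115 mm above the bench. This point is its middle, 100 mm up. It rises above the caps and the walls, so open fingers whose ends stay above 83 mm touch nothing else.
- amber_jar: Bystander: closed amber jar, 54 mm across, about 75 mm high, left of the housing. Origin at its base.
- specimen_jar: Bystander: clear jar with a yellow cap, 48 mm across, 65 mm high, left of the housing. Origin at its base.
- beaker: Bystander: glass beaker, 56 mm across, 70 mm high, right of the housing. Origin at its base.
- petri_dish: Bystander: glass dish, 90 mm across, 16 mm high, right of the housing. Origin at its base.
- slide_box: Bystander: pale blue box of slides, 110 x 170 x 55 mm. Origin at its base.
- tube_rack: Bystander: white rack 70 x 200 mm with tubes, 88 mm high. Origin at its base.
- forceps: Bystander: steel forceps, 130 mm long, lying flat. Origin underneath.

How it is judged:
By the outcome, as a careful person would: the job done as asked, in the order asked, and still so for the second after the job is handed in, while the arm keeps its last pose, push and grip.
It also fails if it takes over 72 s, if anything falls off the work surface, if the arm or the gripper's body presses on something with over 40 N, if the wrist force passes 120 N, or if a joint passes its speed limit or range.

## Robot

A 6-joint arm with a two-finger parallel gripper is mounted at the origin on the work surface. World frame = base frame: x ahead of the robot, y to its left, z up, the work surface at z = 0. Lengths are in m, angles in rad, forces in N, time in s.
With the tool pointing down it reaches from about 0.275 to 0.775 m from the base axis. Payload 14.6 kg.
Tool frame: the origin (TCP) lies on the mounting face of the last link; the fingertips stand 173 mm ahead of it and the grasp point (between the pads) lies 155 mm ahead of it (manip.nose_length is the distance from the TCP to the fingertips, in m); x points along the fingers, y is the direction in which the jaws open and shut, and the axes are right-handed (so a half turn about x gives the same grasp; the last joint's range is limited). The gripper opens to 85 mm and grips with 20 to 120 N. Pads are 22 mm wide; open, the fingers measure 114 mm over their backs; the gripper's body (76 mm by 85 mm) begins 54 mm behind the grasp point. The pads swing forward as they close: fully open they stand 13 mm farther back than shut.
Start: joints at [-1.471, 0.263, -0.048, 1.259, 0, 1.415], TCP at [0.132, -0.508, 0.405] pointing down, gripper open.
Joint ranges: [-2.65, 2.65], [-0.89, 1.7], [-1.18, 1.37], [-2.13, 2.11], [-1.35, 1.29], [-3.14, 3.14]. Speed limits (rad/s): [1.89, 1.89, 2.57, 2.79, 3.14, 3.14].

## Interface

Orientations are given as a rotation vector (axis times angle).
In Python, from plant import sense, capture, calibration, manip gives the robot as it stands. The module is installed in compiled form; this text tells all that it offers.
- The arm moves only by the tool jog_arm, never from a script. Its argument "series" is a list of rows, each a list of 3 entries, a list of its own where there are three numbers: the opening, from 0 (shut) to 1 (fully open), then the shift along the tool's x, y, z in cm, then the turn, a rotation vector about the tool's x, y, z in degrees. A call has 1 to 8 rows; each row is the pose to reach, as a shift and turn from the pose measured when the call began, along the tool's axes at that moment; what a row does not reach only later rows make up. A row lasts 1/8 s, in which the tool goes at most 62.5 mm and 10.7 degrees, less where a joint would pass 70% of its speed; a pose out of reach is approached as far as the arm can. A call with a gripper value outside its range is refused whole. The fingers move at their own pace and stop on an object; "squeeze" is the grip in N (left out, the last holds). Time passes only in rows, so rows that repeat a pose let the fingers close. It gives the time, the measured TCP pose, the force and the opening at its end, in the units of the state.
- sense(): the state, without advancing time (a new reading comes with each control period).
- capture(name): name is "scene" or "top" or "wrist"; returns (picture, depth): 480x640x3 uint8, red, green, blue; 480x640 float32, m along the optical axis (not along the pixel's ray), 0 where there is no reading.
- calibration(name): a dict with "intrinsics" (3x3 intrinsics, pixels), "k1" (the pictures are not rectified: a ray, as slopes to the right and down, at radius r is drawn at 1 + k1 r^2 times it, then the intrinsics apply), "rvec" (rotation vector, rad) and "tvec" (3), from world to camera coordinates, as OpenCV has them; the wrist camera has in their place "T_tool_cam" (4x4, takes a point from camera to tool coordinates, whose origin is the TCP and whose axes are the tool frame's). Camera axes: x right, y down, z forward; pixel columns grow to the right and rows downward; lengths in m; the calibration is good to about 2 mm. A picture is of the moment at which its call begins: read the wrist's pose just before it. calibration takes no time and is no camera call.
- manip.hand_in(): hands the job in, once; it reports no verdict.
The state is a dict: "time_s": time; "qpos": joint angles; "qvel": joint speeds; "joint_torque": joint torques, N m; "tcp_pos": TCP position; "tool_rot": TCP orientation; "ft_force": force on the tool from outside, world axes, zero at the start; "moment": the same for the moment, N m; "opening": finger opening in m.
Only numpy, scipy, OpenCV 4.12 (cv2) and the standard library are available. Lean on these libraries where they do the work, as an engineer would, in place of code of your own. Each camera call takes 0.05 s, during which the arm holds its last target. There are 200 camera calls.

## Working session

There is one attempt and no reset: what is moved stays moved. The work goes in short steps, Python scripts to look and compute and a tool call to move; the robot and the scene stay as the last step left them, time stands still between calls to the robot, and variables do not carry over. Pictures are saved under pics/ and viewed, about 8 in all and at most 12, crops included, and the job is handed in when it is done.

Besides the shell and the picture viewer there is one more tool, called after "Request:" in YAML: its name, and indented under it one key for each argument. jog_arm: Moves the arm, as the interface text tells. Its arguments: {"type":"object","properties":{"series":{"type":"array"},"squeeze":{"type":"number"}},"required":["series"]}

```bash
mkdir -p pics && cat > h.py <<'E'
import numpy as np, cv2
from scipy.spatial.transform import Rotation as R
from plant import sense, capture, calibration, manip
def cam(name, s=None):
    c=calibration(name); K=np.array(c["intrinsics"])
    if name=="wrist":
        T=np.eye(4);T[:3,:3]=R.from_rotvec(s["tool_rot"]).as_matrix();T[:3,3]=s["tcp_pos"]
        T=T@np.array(c["T_tool_cam"]); Rc=T[:3,:3];o=T[:3,3]
    else:
        Rw=R.from_rotvec(np.ravel(c["rvec"])).as_matrix(); Rc=Rw.T;o=-Rw.T@np.ravel(c["tvec"])
    return K,c["k1"],Rc,o
def rays(cm,px):
    K,k1,Rc,o=cm
    u=cv2.undistortPoints(np.array(px,float).reshape(-1,1,2),K,np.array([k1,0,0,0.])).reshape(-1,2)
    return np.c_[u,np.ones(len(u))]@Rc.T,o
def onplane(cm,px,z):
    d,o=rays(cm,px); return o+d*((z-o[2])/d[:,2])[:,None]
def withdepth(cm,px,dep):
    d,o=rays(cm,px); return o+d*np.array([dep[int(round(v)),int(round(u))] for u,v in np.array(px).reshape(-1,2)])[:,None]
def blobs(img,lo,hi,amin=30):
    hsv=cv2.cvtColor(img,cv2.COLOR_RGB2HSV); m=cv2.inRange(hsv,np.array(lo),np.array(hi))
    n,l,st,ce=cv2.connectedComponentsWithStats(m)
    return [(ce[i].round(1).tolist(),st[i].tolist(),l==i) for i in range(1,n) if st[i,4]>=amin]
def shot(name,fn):
    s=sense(); im,d=capture(name); cv2.imwrite(f"pics/{fn}.png",im[:,:,::-1]); return im,d,cam(name,s)
GREEN=((45,90,50),(85,255,255)); BLUE=((100,120,60),(125,255,255)); ORANGE=((5,150,120),(20,255,255))
E
python3 - <<'E'
from h import *
for n in("top","scene"):
    im,d,c=shot(n,n+"0"); np.savez(f"{n}0.npz",im=im,d=d)
    print(n,c[3].round(3))
    for nm,col in(("G",GREEN),("B",BLUE),("O",ORANGE)):
        for ce,st,m in blobs(im,*col): print(nm,ce,st,withdepth(c,[ce],d).round(3))
E
```

```text
top [0.31  0.007 1.209]
G [151.8, 194.5] [138, 173, 28, 44, 1004] [[0.623 0.478 0.035]]
G [378.6, 199.3] [375, 181, 8, 38, 41] [[ 0.577 -0.132  0.121]]
G [366.4, 240.6] [359, 220, 16, 35, 161] [[ 0.472 -0.097  0.133]]
G [327.4, 248.9] [310, 239, 36, 22, 202] [[ 0.47  -0.003  0.003]]
B [101.3, 131.8] [59, 110, 84, 43, 2413] [[0.792 0.615 0.082]]
B [548.3, 200.8] [544, 198, 10, 6, 46] [[ 0.581 -0.593  0.071]]
B [93.6, 220.5] [66, 200, 55, 41, 1776] [[0.557 0.652 0.013]]
scene [0.946 0.512 0.949]
G [285.9, 206.0] [276, 198, 24, 14, 127] [[ 0.47  -0.096  0.133]]
G [233.8, 226.5] [219, 220, 33, 13, 43] [[ 0.599 -0.136  0.123]]
G [318.4, 232.3] [302, 220, 29, 28, 127] [[ 0.388 -0.064 -0.004]]
G [288.2, 278.9] [253, 261, 77, 35, 175] [[0.601 0.064 0.121]]
G [421.9, 448.1] [388, 412, 69, 68, 2645] [[0.629 0.479 0.034]]
B [503.2, 467.7] [473, 445, 66, 35, 1174] [[0.537 0.605 0.014]]
```

```bash
python3 - <<'E'
import cv2
a=cv2.imread("pics/top0.png")[110:310,220:470]; cv2.imwrite("pics/top0c.png",cv2.resize(a,None,fx=3,fy=3,interpolation=cv2.INTER_CUBIC))
E
```

```text
(no output)
```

View pics/top0c.png

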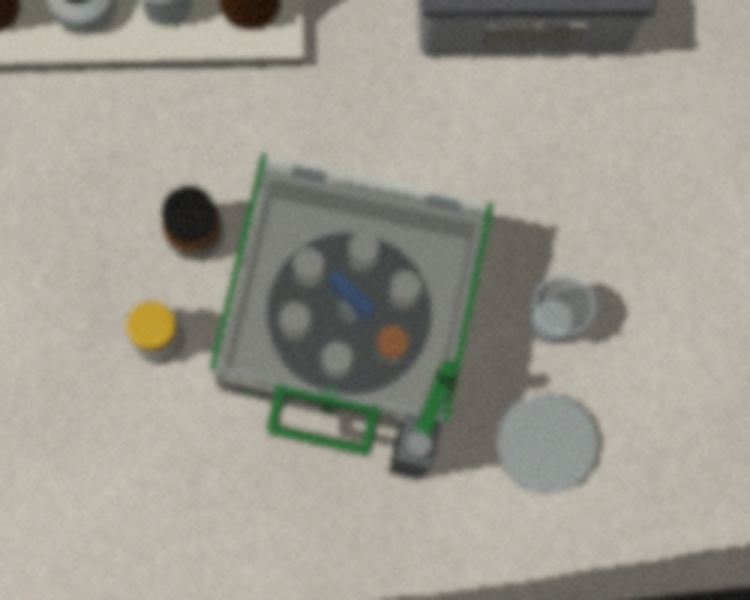

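View pics/scene0.png

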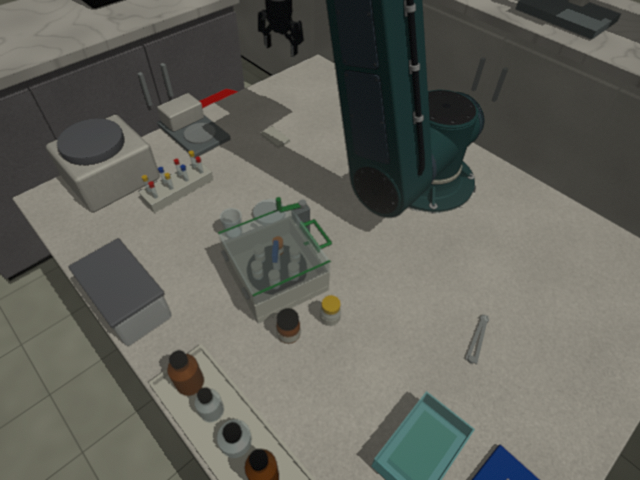

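The views show the housing yawed about -0.2 rad. The lever lies over the lid's front-right corner (tab near (369,234) in the top view), the bar runs (310,254)–(343,260), and the orange cap is at (351,224), to the front right.

```bash
cat >> h.py <<'E'
def report(s=None):
    s=s or sense(); M=R.from_rotvec(s["tool_rot"]).as_matrix()
    print("t",round(s["time_s"],2),"tcp",np.round(s["tcp_pos"],4),"grasp",np.round(np.array(s["tcp_pos"])+.155*M[:,0],4),"F",np.round(s["ft_force"],1),"open",round(s["opening"],4)); print("axes x,y,z rows\n",M.T.round(3)); return s,M
E
python3 - <<'E'
from h import *
report()
z=np.load("top0.npz"); im,d=z["im"],z["d"]; c=cam("top")
P=lambda x,y:[220+x/3,110+y/3]
e=onplane(c,[P(265,157),P(218,368),P(490,207),P(462,345)],.12); print("edges",e.round(4))
for a,b in((0,1),(2,3)): v=e[a]-e[b]; print("yaw",np.arctan2(v[1],v[0]))
b=onplane(c,[P(272,433),P(370,450)],.105); print("bar",b.round(4),np.linalg.norm(b[1]-b[0])); v=b[0]-b[1]; print("yaw",np.arctan2(-v[0],v[1]))
print("tab top",onplane(c,[P(447,372)],.168)," pivot",onplane(c,[P(420,442)],.132))
for nm,col,h in(("B",((100,80,40),(125,255,255)),.115),("O",((3,80,80),(20,255,255)),.08)):
    for ce,st,m in blobs(im,*col):
        if 290<ce[0]<390 and 170<ce[1]<250: print(nm,ce,st[4],onplane(c,[ce],h))
E
```

```text
t 0.1 tcp [ 0.1323 -0.508   0.4043] grasp [ 0.1323 -0.5078  0.2493] F [ 0.  -0.4  0.4] open 0.0853
axes x,y,z rows
 [[-0.     0.001 -1.   ]
 [ 0.252 -0.968 -0.001]
 [-0.968 -0.252 -0.   ]]
edges [[ 0.6771  0.0432  0.12  ]
 [ 0.4962  0.0833  0.12  ]
 [ 0.6303 -0.1459  0.12  ]
 [ 0.5125 -0.1181  0.12  ]]
yaw -0.21810377756737792
yaw -0.23142099103001382
bar [[ 0.4435  0.0397  0.105 ]
 [ 0.4283 -0.041   0.105 ]] 0.08214890241004304
yaw -0.1865429915121995
tab top [[ 0.48215877 -0.10005358  0.168     ]]  pivot [[ 0.43128773 -0.0802245   0.132     ]]
B [336.8, 207.7] 90 [[ 0.55883614 -0.02704446  0.115     ]]
O [350.5, 223.4] 90 [[ 0.52501401 -0.06250478  0.08      ]]
```

Request:
jog_arm:
  series:
    - [0.5, [3, -30.7, -44.1], [-105, 0, 0]]
    - [0.5, [3, -30.7, -44.1], [-105, 0, 0]]
    - [0.5, [3, -30.7, -44.1], [-105, 0, 0]]
    - [0.5, [3, -30.7, -44.1], [-105, 0, 0]]
    - [0.5, [3, -30.7, -44.1], [-105, 0, 0]]
    - [0.5, [3, -30.7, -44.1], [-105, 0, 0]]
    - [0.5, [3, -30.7, -44.1], [-105, 0, 0]]
    - [0.5, [3, -30.7, -44.1], [-105, 0, 0]]
  squeeze: 20

```text
time_s: 1.1
tcp_pos: [0.4579, -0.1268, 0.3766]
tool_rot: [1.068, 1.293, -1.067]
ft_force: [0.3, -0.9, -0.5]
opening: 0.0428
```

```bash
cat >> h.py <<'E'
def plan(g,yaw=None,pitch=0):
    """tool shift (cm)/turn (deg) to bring grasp point to g, jaw (tool y) at yaw deg, tool down"""
    s=sense(); M=R.from_rotvec(s["tool_rot"]).as_matrix(); p=np.array(s["tcp_pos"])
    if yaw is None: T=M
    else:
        y=np.array([np.cos(np.radians(yaw)),np.sin(np.radians(yaw)),0]); x=np.array([0,0,-1.]); T=np.c_[x,y,np.cross(x,y)]
    t=np.array(g)-.155*T[:,0]
    print("plan shift",(M.T@(t-p)*100).round(2),"turn",np.degrees(R.from_matrix(M.T@T).as_rotvec()).round(1))
E
python3 - <<'E'
from h import *
report(); print(np.round(sense()["qpos"],2)); plan([.481,-.1,.20],30)
print(calibration("wrist")["T_tool_cam"])
E
```

```text
t 1.1 tcp [ 0.4579 -0.1268  0.3766] grasp [ 0.4579 -0.1267  0.2216] F [ 0.3 -0.9 -0.5] open 0.0428
axes x,y,z rows
 [[ 0.     0.001 -1.   ]
 [ 0.982  0.189  0.   ]
 [ 0.189 -0.982 -0.001]]
[-0.44  0.19 -0.23  1.16  0.    0.94]
plan shift [ 2.17  2.78 -2.19] turn [-19.1  -0.   -0. ]
[[ 5.63896544e-04 -2.77368665e-01  9.60763397e-01  3.11430295e-02]
 [ 9.99999801e-01  4.27593572e-04 -4.63480785e-04  4.09230145e-04]
 [-2.82261207e-04  9.60763468e-01  2.77368851e-01 -7.00396093e-02]
 [ 0.00000000e+00  0.00000000e+00  0.00000000e+00  1.00000000e+00]]
```

Request:
jog_arm:
  series:
    - [0.5, [2.2, 2.8, -2.2], [-19, 0, 0]]
    - [0.5, [2.2, 2.8, -2.2], [-19, 0, 0]]
    - [0.5, [2.2, 2.8, -2.2], [-19, 0, 0]]

```text
time_s: 1.48
tcp_pos: [0.4812, -0.0995, 0.3543]
tool_rot: [0.817, 1.413, -0.817]
ft_force: [-0.2, 0.4, -0.2]
opening: 0.0426
```

```bash
python3 - <<'E'
from h import *
im,d,c=shot("wrist","w1"); np.savez("w1.npz",im=im,d=d)
report()
print(c[3])
for ce,st,m in blobs(im,*GREEN): print(ce,st,withdepth(c,[ce],d).round(3))
E
```

```text
t 1.52 tcp [ 0.4811 -0.0999  0.3546] grasp [ 0.4811 -0.0998  0.1996] F [ 0.2 -0.  -0.3] open 0.0426
axes x,y,z rows
 [[-0.     0.001 -1.   ]
 [ 0.869  0.496  0.   ]
 [ 0.496 -0.869 -0.001]]
[ 0.44671319 -0.03869907  0.32321459]
[366.0, 72.7] [283, 0, 183, 165, 6345] [[ 0.46   0.012 -0.001]]
[634.7, 6.6] [624, 0, 16, 21, 140] [[0.543 0.075 0.122]]
[457.6, 13.1] [452, 8, 11, 11, 43] [[0.488 0.06  0.049]]
[304.5, 263.8] [250, 189, 122, 154, 5022] [[ 0.475 -0.099  0.132]]
```

View pics/w1.png

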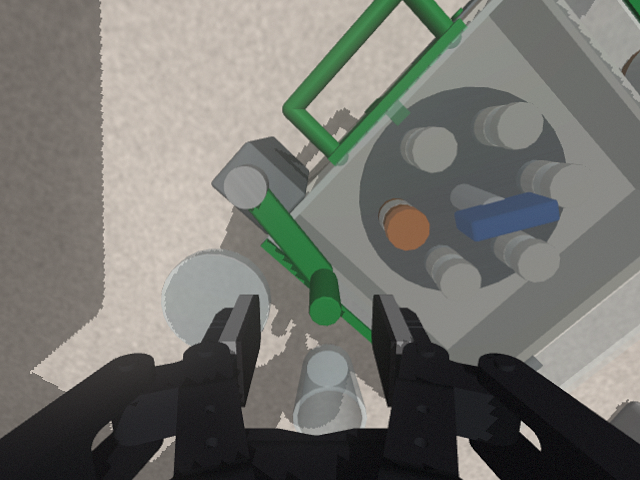

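The wrist view shows the tab top at (324,310), between the open fingers. The pivot cap is at (246,187), the orange cap at (407,228), the blue handle top near (508,212), and the near bar end at (294,106).

```bash
python3 - <<'E'
from h import *
z=np.load("w1.npz"); im,d=z["im"],z["d"]
s=sense(); c=cam("wrist",s)
p=lambda px,h: onplane(c,[px],h)[0].round(4)
print("tab top",p([324,310],.168),"pivot",p([246,187],.135), withdepth(c,[[246,187]],d).round(3))
print("orange",p([407,228],.08),withdepth(c,[[407,228]],d).round(3)); print("blue top ends",p([462,223],.115),p([556,203],.115))
print("bar end",p([290,106],.1))
# bar pts along outer bar
print(onplane(c,[[300,95],[390,5]],.103).round(4))
plan([.481,-.1,.158],None)
E
```

```text
tab top [ 0.4866 -0.1019  0.168 ] pivot [ 0.4321 -0.0791  0.135 ] [[ 0.432 -0.079  0.135]]
orange [ 0.5259 -0.0641  0.08  ] [[ 0.513 -0.06   0.119]]
blue top ends [ 0.5382 -0.0438  0.115 ] [ 0.5743 -0.0109  0.115 ]
bar end [ 0.4301 -0.0373  0.1   ]
[[ 0.4322 -0.0301  0.103 ]
 [ 0.4501  0.0272  0.103 ]]
plan shift [ 4.16 -0.02  0.02] turn [0. 0. 0.]
```

```bash
python3 - <<'E'
from h import *
P=np.array([.432,-.0795])
for a in (-22.5,-40,-58,-76,-94,-110,-122):
    r=np.radians(a); g=P+.06*np.array([np.cos(r),np.sin(r)]); print(a,end=" "); plan([*g,.160])
E
```

```text
-22.5 plan shift [3.96 0.42 0.55] turn [0. 0. 0.]
-40 plan shift [ 3.96 -1.18  1.44] turn [0. 0. 0.]
-58 plan shift [ 3.95 -3.02  1.8 ] turn [0. 0. 0.]
-76 plan shift [ 3.95 -4.88  1.58] turn [0. 0. 0.]
-94 plan shift [ 3.95 -6.59  0.8 ] turn [0. 0. 0.]
-110 plan shift [ 3.96 -7.83 -0.31] turn [0. 0. 0.]
-122 plan shift [ 3.96 -8.54 -1.35] turn [0. 0. 0.]
```

Request:
jog_arm:
  series:
    - [0.33, [2, 0.4, 0.5], [0, 0, 0]]
    - [0.33, [4, 0.4, 0.5], [0, 0, 0]]
    - [0.33, [4, -1.2, 1.4], [0, 0, 0]]
    - [0.33, [4, -3.0, 1.8], [0, 0, 0]]
    - [0.33, [4, -4.9, 1.6], [0, 0, 0]]
    - [0.33, [4, -6.6, 0.8], [0, 0, 0]]
    - [0.33, [4, -7.8, -0.3], [0, 0, 0]]
    - [0.33, [4, -8.5, -1.3], [0, 0, 0]]

```text
time_s: 2.52
tcp_pos: [0.3996, -0.1305, 0.3149]
tool_rot: [0.821, 1.411, -0.82]
ft_force: [1.5, -0.5, 1.1]
opening: 0.0282
```

```bash
python3 - <<'E'
from h import *
im,d,c=shot("top","top1")
report()
for ce,st,m in blobs(im,*GREEN):
    if 280<ce[0]<400: print(ce,st,withdepth(c,[ce],d).round(3))
im,d,c=shot("wrist","w2")
for ce,st,m in blobs(im,*GREEN): print("w",ce,st,withdepth(c,[ce],d).round(3))
E
```

```text
t 2.58 tcp [ 0.3988 -0.1298  0.3148] grasp [ 0.3987 -0.1296  0.1598] F [-0.7  0.5 -0.5] open 0.0285
axes x,y,z rows
 [[-0.001  0.001 -1.   ]
 [ 0.869  0.495 -0.   ]
 [ 0.495 -0.869 -0.001]]
[376.0, 212.0] [370, 181, 13, 61, 70] [[ 0.545 -0.124  0.122]]
[327.7, 249.0] [310, 239, 36, 22, 203] [[ 0.47  -0.004 -0.   ]]
w [561.2, 116.2] [474, 0, 166, 209, 12051] [[0.476 0.    0.055]]
w [636.6, 25.5] [633, 21, 7, 9, 37] [[0.486 0.059 0.045]]
w [365.1, 313.5] [317, 234, 126, 162, 6026] [[ 0.407 -0.112  0.164]]
w [505.3, 349.2] [447, 295, 134, 120, 1662] [[ 0.487 -0.111  0.121]]
```

View pics/w2.png

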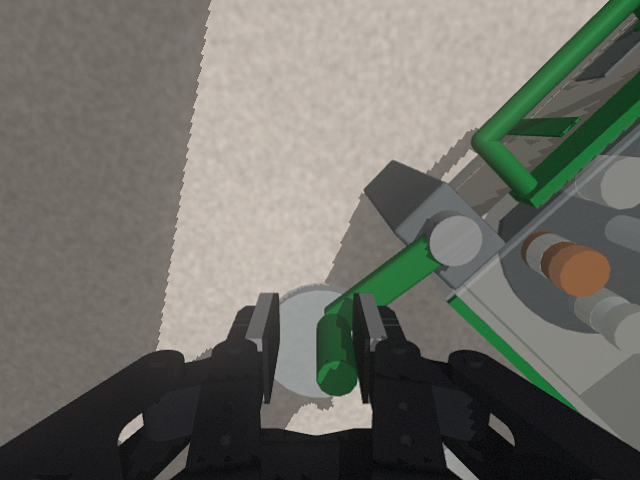

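The lever now points away from the lid: tab at (337,375), pivot at (456,240). Next I lift off and go above the bar.

```bash
python3 - <<'E'
from h import *
c=cam("wrist",sense()); t=onplane(c,[[337,375]],.168)[0]; p=onplane(c,[[456,240]],.135)[0]; print(t.round(4),p.round(4)); print("latch",-.213-np.arctan2(*(t-p)[[1,0]]))
plan([.437,0,.20],168); print(np.round(sense()["qpos"],2))
E
```

```text
[ 0.4103 -0.134   0.168 ] [ 0.4325 -0.0791  0.135 ]
latch 1.7412069355908155
plan shift [-4.01  9.69 -9.45] turn [-1.383e+02 -0.000e+00 -1.000e-01]
[-0.51  0.14 -0.47  0.96  0.    0.54]
```

Request:
jog_arm:
  series:
    - [0.33, [-5, 0, 0], [0, 0, 0]]
    - [0.33, [-5, 4, -4], [-20, 0, 0]]
    - [0.33, [-4, 9.7, -9.5], [-138, 0, 0]]
    - [0.33, [-4, 9.7, -9.5], [-138, 0, 0]]
    - [0.33, [-4, 9.7, -9.5], [-138, 0, 0]]
    - [0.33, [-4, 9.7, -9.5], [-138, 0, 0]]
    - [0.33, [-4, 9.7, -9.5], [-138, 0, 0]]
    - [0.33, [-4, 9.7, -9.5], [-138, 0, 0]]

```text
time_s: 3.62
tcp_pos: [0.4372, 0.0007, 0.3549]
tool_rot: [-0.209, 1.561, 0.21]
ft_force: [-0.0, -0.2, -0.9]
opening: 0.0281
```

```bash
python3 - <<'E'
from h import *
report(); plan([.437,0,.17],168)
E
```

```text
t 3.62 tcp [0.4372 0.0007 0.3549] grasp [0.4372 0.0009 0.1999] F [-0.  -0.2 -0.9] open 0.0281
axes x,y,z rows
 [[-0.     0.001 -1.   ]
 [-0.264  0.965  0.001]
 [ 0.965  0.264 -0.   ]]
plan shift [ 2.99 -0.07 -0.04] turn [-62.7   0.   -0. ]
```

Request:
jog_arm:
  series:
    - [0.31, [3, -0.1, 0], [-62.7, 0, 0]]
    - [0.31, [3, -0.1, 0], [-62.7, 0, 0]]
    - [0.31, [3, -0.1, 0], [-62.7, 0, 0]]
    - [0.31, [3, -0.1, 0], [-62.7, 0, 0]]
    - [0.31, [3, -0.1, 0], [-62.7, 0, 0]]
    - [0.31, [3, -0.1, 0], [-62.7, 0, 0]]
    - [0.31, [3, -0.1, 0], [-62.7, 0, 0]]

```text
time_s: 4.5
tcp_pos: [0.4377, -0.0, 0.3249]
tool_rot: [-1.052, 1.301, 1.054]
ft_force: [-0.8, -0.2, -0.4]
opening: 0.0266
```

```bash
python3 - <<'E'
from h import *
im,d,c=shot("wrist","w3"); np.savez("w3.npz",im=im,d=d)
report()
for ce,st,m in blobs(im,*GREEN): print("w",ce,st,withdepth(c,[ce],d).round(3))
E
```

```text
t 4.55 tcp [ 0.4377 -0.      0.3248] grasp [4.376e-01 1.000e-04 1.698e-01] F [ 0.2  0.9 -0.1] open 0.0266
axes x,y,z rows
 [[-0.     0.001 -1.   ]
 [-0.977  0.211  0.   ]
 [ 0.211  0.977  0.001]]
w [297.1, 35.9] [274, 0, 48, 81, 2715] [[ 0.424 -0.1    0.132]]
w [112.7, 48.9] [0, 38, 227, 22, 3286] [[ 0.494 -0.113  0.122]]
w [279.5, 257.0] [234, 180, 88, 171, 5764] [[0.47  0.019 0.002]]
w [181.0, 460.0] [172, 456, 17, 9, 100] [[0.527 0.081 0.122]]
```

View pics/w3.png

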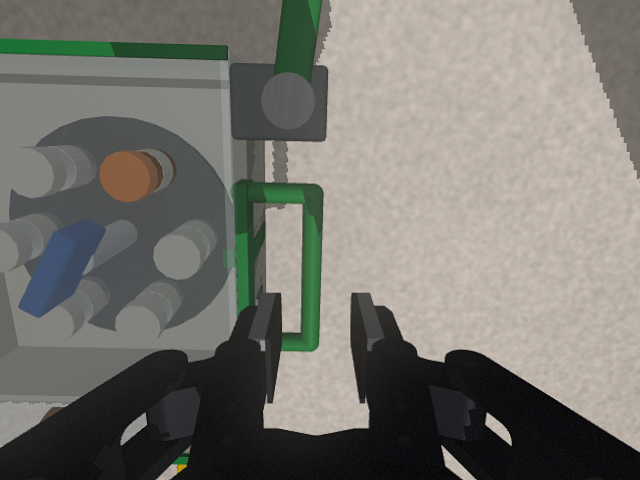

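The bar runs from (313,190) to (311,345), parallel to the pads. The lever is off the lid at the top of the picture.

```bash
python3 - <<'E'
from h import *
c=cam("wrist",sense())
b=onplane(c,[[313,186],[310,346]],.101); print(b.round(4)); v=b[1]-b[0]; print(np.linalg.norm(v),"yaw",np.arctan2(-v[0],v[1])); m=b.mean(0); print(m)
e=onplane(c,[[2,42],[228,50]],.12); v=e[0]-e[1]; print(e.round(4),np.arctan2(v[1],v[0]))
p=onplane(c,[[289,101]],.135)[0];print("pivot",p)
plan([m[0],m[1],.100],168)
E
```

```text
[[ 0.4302 -0.0418  0.101 ]
 [ 0.45    0.0413  0.101 ]]
0.08544541257395967 yaw -0.23313968412556516
[ 4.40106056e-01 -2.24230307e-04  1.01000000e-01]
[[ 0.5357 -0.1245  0.12  ]
 [ 0.4508 -0.1035  0.12  ]] -0.2419042609802847
pivot [ 0.43099175 -0.07909943  0.135     ]
plan shift [ 6.98 -0.25  0.03] turn [-0.2  0.  -0. ]
```

Request:
jog_arm:
  series:
    - [0.31, [3.5, -0.3, 0], [1, 0, 0]]
    - [0.31, [7, -0.3, 0], [1, 0, 0]]
    - [0.31, [7, -0.3, 0], [1, 0, 0]]
    - [0, [7, -0.3, 0], [1, 0, 0]]
    - [0, [7, -0.3, 0], [1, 0, 0]]
    - [0, [7, -0.3, 0], [1, 0, 0]]
  squeeze: 25

```text
time_s: 5.3
tcp_pos: [0.4402, -0.0005, 0.2559]
tool_rot: [-1.036, 1.31, 1.038]
ft_force: [-5.8, 0.6, -1.0]
opening: 0.0087
```

```bash
python3 - <<'E'
from h import *
s,M=report()
g=np.array(s["tcp_pos"])+.155*M[:,0]
y=-.222; f=np.array([np.cos(y),np.sin(y)])
for th in (8,20,32,45,58,71,84,92,98):
    a=np.radians(th); X=-.225*np.cos(a)+.02*np.sin(a); Z=.02*np.cos(a)+.225*np.sin(a)
    t=np.r_[g[:2]+f*(X+.225),g[2]+Z-.02]; print(th,t.round(3),end=" "); plan(t)
E
```

```text
t 5.3 tcp [ 0.4402 -0.0005  0.2559] grasp [ 4.401e-01 -3.000e-04  1.009e-01] F [-5.8  0.6 -1. ] open 0.0087
axes x,y,z rows
 [[-0.001  0.001 -1.   ]
 [-0.973  0.229  0.001]
 [ 0.229  0.973  0.001]]
8 [ 0.445 -0.001  0.132] plan shift [-3.11 -0.49  0.01] turn [0. 0. 0.]
20 [ 0.46  -0.005  0.177] plan shift [-7.58 -2.03  0.02] turn [0. 0. 0.]
32 [ 0.484 -0.01   0.217] plan shift [-11.62  -4.47   0.05] turn [0. 0. 0.]
45 [ 0.518 -0.018  0.254] plan shift [-15.33  -7.99   0.09] turn [0. 0. 0.]
58 [ 0.56  -0.027  0.282] plan shift [-18.15 -12.26   0.13] turn [0. 0. 0.]
71 [ 0.607 -0.038  0.3  ] plan shift [-19.94 -17.05   0.17] turn [0. 0. 0.]
84 [ 0.656 -0.049  0.307] plan shift [-20.61 -22.12   0.22] turn [0. 0. 0.]
92 [ 0.687 -0.056  0.305] plan shift [-20.44 -25.26   0.25] turn [0. 0. 0.]
98 [ 0.709 -0.061  0.301] plan shift [-20.03 -27.59   0.27] turn [0. 0. 0.]
```

The bar is gripped (opening 9 mm). I'll lift along the arc in two calls.

Request:
jog_arm:
  series:
    - [0, [-1.5, -0.15, 0], [0, 0, 0]]
    - [0, [-3.1, -0.5, 0], [0, 0, 0]]
    - [0, [-5.3, -1.2, 0], [0, 0, 0]]
    - [0, [-7.6, -2.0, 0], [0, 0, 0]]
    - [0, [-9.6, -3.2, 0], [0, 0, 0]]
    - [0, [-11.6, -4.5, 0], [0, 0, 0]]
    - [0, [-13.5, -6.1, 0.1], [0, 0, 0]]
    - [0, [-15.3, -8.0, 0.1], [0, 0, 0]]

```text
time_s: 6.3
tcp_pos: [0.5177, -0.0182, 0.4111]
tool_rot: [-1.036, 1.312, 1.036]
ft_force: [-3.6, -4.5, -1.1]
opening: 0.0092
```

```bash
python3 - <<'E'
from h import *
s,M=report()
g=np.array(s["tcp_pos"])+.155*M[:,0]
y=-.222; f=np.array([np.cos(y),np.sin(y)])
b0=np.array([.4401,-.0003,.1009]); r=g-b0; X=r[:2]@f-.225; Z=r[2]+.02; print("X,Z rel hinge",X,Z,"rad",np.hypot(X,Z),"lat",r[:2]@[-f[1],f[0]])
for th in (52,58,64,71,78,84,91,98):
    a=np.radians(th); X=-.225*np.cos(a)+.02*np.sin(a); Z=.02*np.cos(a)+.225*np.sin(a)
    t=np.r_[b0[:2]+f*(X+.225),b0[2]+Z-.02]; print(th,t.round(3),end=" "); plan(t)
E
```

```text
t 6.3 tcp [ 0.5177 -0.0182  0.4111] grasp [ 0.5176 -0.0183  0.2561] F [-3.6 -4.5 -1.1] open 0.0092
axes x,y,z rows
 [[-0.001 -0.001 -1.   ]
 [-0.973  0.231  0.001]
 [ 0.231  0.973 -0.001]]
X,Z rel hinge -0.14545129161507314 0.17516690135467547 rad 0.2276829408688575 lat -0.0005438527849455253
52 [ 0.54  -0.023  0.271] plan shift [-1.45 -2.27  0.08] turn [0. 0. 0.]
58 [ 0.56  -0.027  0.282] plan shift [-2.63 -4.31  0.1 ] turn [0. 0. 0.]
64 [ 0.581 -0.032  0.292] plan shift [-3.59 -6.48  0.12] turn [0. 0. 0.]
71 [ 0.607 -0.038  0.3  ] plan shift [-4.42 -9.11  0.15] turn [0. 0. 0.]
78 [ 0.633 -0.044  0.305] plan shift [ -4.92 -11.82   0.18] turn [0. 0. 0.]
84 [ 0.656 -0.049  0.307] plan shift [ -5.08 -14.18   0.2 ] turn [0. 0. 0.]
91 [ 0.683 -0.055  0.306] plan shift [ -4.96 -16.93   0.23] turn [0. 0. 0.]
98 [ 0.709 -0.061  0.301] plan shift [ -4.5  -19.65   0.26] turn [0. 0. 0.]
```

Request:
jog_arm:
  series:
    - [0, [-1.4, -2.3, 0], [0, 0, 0]]
    - [0, [-2.6, -4.3, 0], [0, 0, 0]]
    - [0, [-3.6, -6.5, 0], [0, 0, 0]]
    - [0, [-4.4, -9.1, 0.1], [0, 0, 0]]
    - [0, [-4.9, -11.8, 0.1], [0, 0, 0]]
    - [0, [-5.1, -14.2, 0.1], [0, 0, 0]]
    - [0, [-5.0, -16.9, 0.1], [0, 0, 0]]
    - [0, [-4.5, -19.6, 0.1], [0, 0, 0]]

```text
time_s: 7.3
tcp_pos: [0.7088, -0.0629, 0.4582]
tool_rot: [-1.037, 1.312, 1.033]
ft_force: [-1.1, -4.6, 3.0]
opening: 0.009
```

```bash
python3 - <<'E'
from h import *
s,M=report(); print(np.round(s["qpos"],2))
g=np.array(s["tcp_pos"])+.155*M[:,0]
y=-.222; f=np.array([np.cos(y),np.sin(y)])
b0=np.array([.4401,-.0003,.1009]); r=g-b0; X=r[:2]@f-.225; Z=r[2]+.02; print("theta",180-np.degrees(np.arctan2(Z,X))-5.07,np.hypot(X,Z))
E
```

```text
t 7.3 tcp [ 0.7088 -0.0629  0.4582] grasp [ 0.7089 -0.0633  0.3032] F [-1.1 -4.6  3. ] open 0.009
axes x,y,z rows
 [[ 0.001 -0.003 -1.   ]
 [-0.973  0.232 -0.002]
 [ 0.232  0.973 -0.002]]
[-0.2   0.63  0.71  1.65 -0.   -1.54]
theta 97.88015964935522 0.22808574692022562
```

Request:
jog_arm:
  series:
    - [0.45, [0, 0, 0], [0, 0, 0]]
    - [0.45, [0, 0, 0], [0, 0, 0]]
    - [0.45, [-2.5, 0, 0], [0, 0, 0]]
    - [0.45, [-5, 0, 0], [0, 0, 0]]
    - [0.45, [-5, 0, 0], [0, 0, 0]]
    - [1, [-5, 5, 0], [0, 0, 0]]
    - [1, [-5, 10, 0], [0, 0, 0]]
    - [1, [-4, 15.5, 0], [30, 0, 0]]

```text
time_s: 8.3
tcp_pos: [0.5551, -0.0261, 0.4977]
tool_rot: [-0.894, 1.38, 0.888]
ft_force: [1.5, -0.1, 0.7]
opening: 0.0855
```

```bash
python3 - <<'E'
from h import *
im,d,c=shot("scene","scene2"); report(); plan([.558,-.0275,.175],136.5)
a=im[130:380,150:400]; cv2.imwrite("pics/scene2c.png",cv2.resize(a[:,:,::-1],None,fx=2.4,fy=2.4))
E
```

```text
t 8.35 tcp [ 0.5471 -0.0239  0.4942] grasp [ 0.5455 -0.0239  0.3392] F [-2.9  1.1  1.7] open 0.0853
axes x,y,z rows
 [[-0.01  -0.    -1.   ]
 [-0.906  0.423  0.009]
 [ 0.423  0.906 -0.004]]
plan shift [16.4  -1.29  0.21] turn [18.5 -0.3 -0.5]
```

View pics/scene2c.png

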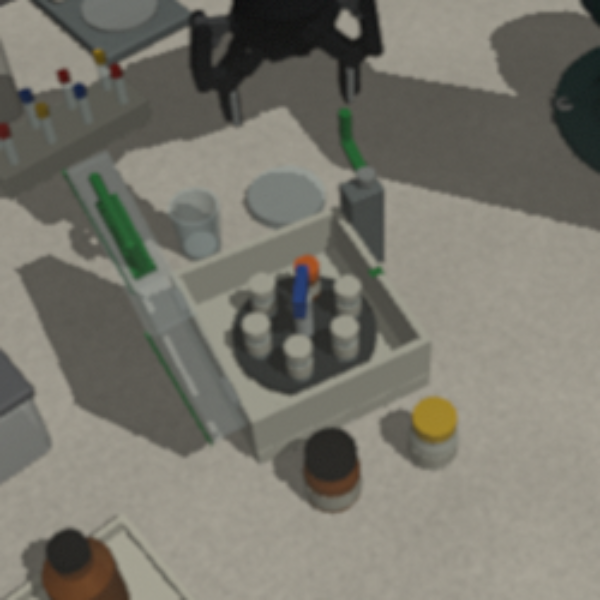

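The lid stands open, leaning slightly back. The latch lever is swung off, the jars and dishes are in place, and the green mark shows at crop (375,271). Next I go above the handle for a close look.

Request:
jog_arm:
  series:
    - [1, [5, -1.0, 0], [10, 0, 0]]
    - [1, [10, -1.3, 0.2], [18.5, -0.3, -0.5]]
    - [1, [13, -1.3, 0.2], [18.5, -0.3, -0.5]]
    - [1, [14.4, -1.3, 0.2], [18.5, -0.3, -0.5]]
    - [1, [14.4, -1.3, 0.2], [18.5, -0.3, -0.5]]

```text
time_s: 8.98
tcp_pos: [0.5579, -0.0275, 0.35]
tool_rot: [-0.634, 1.477, 0.634]
ft_force: [0.2, -0.6, -0.4]
opening: 0.0856
```

```bash
python3 - <<'E'
from h import *
im,d,c=shot("wrist","w4"); np.savez("w4.npz",im=im,d=d); report()
for nm,col,h in(("G",GREEN,.081),("B",BLUE,.115),("O",ORANGE,.08)):
    for ce,st,m in blobs(im,*col): print(nm,ce,st,withdepth(c,[ce],d).round(3),onplane(c,[ce],h).round(4))
E
```

```text
t 9.03 tcp [ 0.5582 -0.0275  0.3508] grasp [ 0.5584 -0.0277  0.1958] F [-0.2 -0.3 -0.1] open 0.0857
axes x,y,z rows
 [[ 0.001 -0.001 -1.   ]
 [-0.725  0.689 -0.001]
 [ 0.689  0.725 -0.   ]]
G [432.7, 180.4] [419, 167, 28, 27, 403] [[ 0.482 -0.009  0.081]] [[ 0.4815 -0.0093  0.081 ]]
B [309.7, 259.5] [299, 215, 23, 90, 1929] [[ 0.559 -0.031  0.115]] [[ 0.5591 -0.0314  0.115 ]]
O [311.9, 165.2] [289, 143, 46, 46, 1616] [[ 0.527 -0.064  0.079]] [[ 0.5267 -0.0642  0.08  ]]
```

View pics/w4.png

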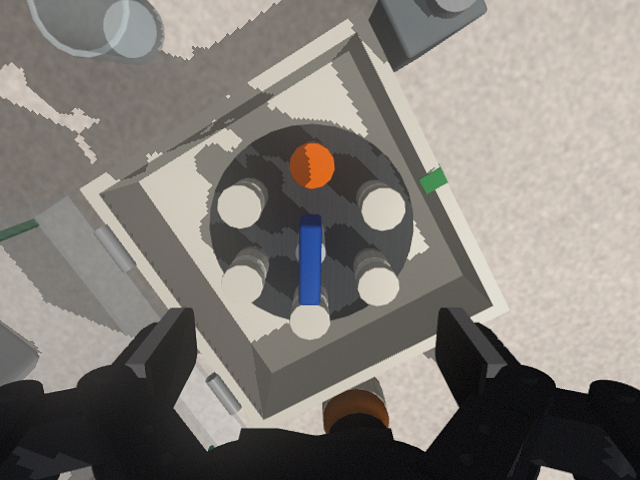

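The handle is centred between the fingers, near (310,262) and lined up with the pads. The orange cap is at (312,165), the green mark at (433,180), and the white caps are all clear.

```bash
python3 - <<'E'
from h import *
c=cam("wrist",sense())
P=onplane(c,[[312,165],[310,321],[240,206],[378,287],[383,208],[243,284]],.08)[:,:2]
for a in (0,2,4): print(P[a:a+2].mean(0).round(4),np.linalg.norm(P[a]-P[a+1]).round(4))
ax=P.mean(0); m=onplane(c,[[432.7,180.4]],.081)[0,:2]
h=onplane(c,[[311.5,225],[310.5,304]],.115)[:,:2]; print("axis",ax,"handle",h.mean(0),np.linalg.norm(h[0]-h[1]))
A=lambda v:np.degrees(np.arctan2(v[1],v[0]))
print("mark dist",np.linalg.norm(m-ax),"mark dir",A(m-ax),"orange dir",A(P[0]-ax),A(P[0]-P[1]),"handle dir",A(h[0]-h[1]))
plan([*ax,.102],A(P[0]-P[1])-90); print(np.round(sense()["qpos"],2))
E
```

```text
[ 0.5624 -0.0285] 0.1002
[ 0.5626 -0.0283] 0.0997
[ 0.5622 -0.0285] 0.0994
axis [ 0.56240574 -0.02845132] handle [ 0.56186936 -0.02835513] 0.044602646217671314
mark dist 0.08258544717764932 mark dir 166.51512434347913 orange dir -134.3500441865898 -134.38808703177637 handle dir -134.368174524989
plan shift [ 9.38 -0.35  0.22] turn [ 0.9 -0.   0.1]
[-0.19  0.34 -0.08  1.15 -0.   -1.01]
```

Request:
jog_arm:
  series:
    - [1, [4, -0.35, 0.2], [1, 0, 0]]
    - [1, [8, -0.35, 0.2], [1, 0, 0]]
    - [1, [9.3, -0.35, 0.2], [1, 0, 0]]
    - [1, [9.3, -0.35, 0.2], [1, 0, 0]]
    - [0, [9.3, -0.35, 0.2], [1, 0, 0]]
    - [0, [9.3, -0.35, 0.2], [1, 0, 0]]
    - [0, [9.3, -0.35, 0.2], [1, 0, 0]]
    - [0, [9.3, -0.35, 0.2], [1, 0, 0]]
  squeeze: 50

```text
time_s: 10.02
tcp_pos: [0.5618, -0.0283, 0.2582]
tool_rot: [-0.62, 1.48, 0.621]
ft_force: [-2.7, 1.9, 15.2]
opening: 0.0142
```

Request:
jog_arm:
  series:
    - [0, [0, 0, 0], [0, 0, 0]]
    - [0, [0, 0, 0], [0, 0, 0]]

```text
time_s: 10.28
tcp_pos: [0.5618, -0.0282, 0.2584]
tool_rot: [-0.62, 1.48, 0.621]
ft_force: [-2.6, 1.3, 5.8]
opening: 0.0139
```

```bash
python3 - <<'E'
from h import *
s,M=report(); print(np.round(s["moment"],2))
im,d,c=shot("wrist","w5")
for nm,col,h in(("G",GREEN,.081),("O",ORANGE,.08)):
    for ce,st,m in blobs(im,*col): print(nm,ce,st,onplane(c,[ce],h).round(4))
E
```

```text
t 10.28 tcp [ 0.5618 -0.0282  0.2584] grasp [ 0.5619 -0.0281  0.1034] F [-2.6  1.3  5.8] open 0.0139
axes x,y,z rows
 [[ 0.     0.    -1.   ]
 [-0.713  0.701  0.   ]
 [ 0.701  0.713  0.001]]
[0.21 0.43 0.01]
G [510.5, 203.0] [488, 182, 46, 42, 1050] [[ 0.4815 -0.0091  0.081 ]]
O [315.8, 181.4] [280, 145, 73, 74, 4132] [[ 0.5267 -0.0643  0.08  ]]
```

View pics/w5.png

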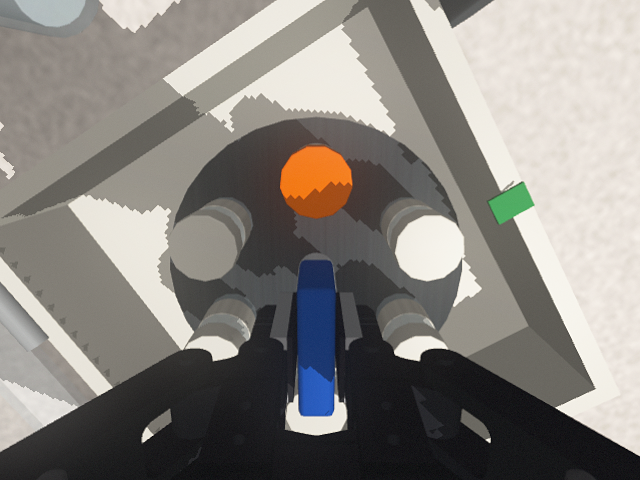

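The pads stand about 1 mm off the handle on each side (opening 13.9 mm instead of 12), so the tips are probably pinching something just under it. I'll open a little, go 7 mm up and close again.

Request:
jog_arm:
  series:
    - [0.4, [0, 0, 0], [0, 0, 0]]
    - [0.4, [-0.7, 0, 0], [0, 0, 0]]
    - [0.4, [-0.7, 0, 0], [0, 0, 0]]
    - [0, [-0.7, 0, 0], [0, 0, 0]]
    - [0, [-0.7, 0, 0], [0, 0, 0]]
    - [0, [-0.7, 0, 0], [0, 0, 0]]
    - [0, [-0.7, 0, 0], [0, 0, 0]]
  squeeze: 60

```text
time_s: 11.2
tcp_pos: [0.5618, -0.0282, 0.2655]
tool_rot: [-0.62, 1.48, 0.621]
ft_force: [-1.3, 0.2, 5.2]
opening: 0.0105
```

```bash
python3 - <<'E'
from h import *
s,M=report(); print(np.round(s["moment"],2))
E
```

```text
t 11.2 tcp [ 0.5618 -0.0282  0.2655] grasp [ 0.5618 -0.0282  0.1105] F [-1.3  0.2  5.2] open 0.0105
axes x,y,z rows
 [[ 0.     0.    -1.   ]
 [-0.713  0.701 -0.   ]
 [ 0.701  0.713  0.001]]
[0.02 0.33 0.04]
```

Opening is now 10.5 mm, a solid grip. Turning 59° clockwise.

Request:
jog_arm:
  series:
    - [0, [0, 0, 0], [8, 0, 0]]
    - [0, [0, 0, 0], [17, 0, 0]]
    - [0, [0, 0, 0], [26, 0, 0]]
    - [0, [0, 0, 0], [35, 0, 0]]
    - [0, [0, 0, 0], [44, 0, 0]]
    - [0, [0, 0, 0], [52, 0, 0]]
    - [0, [0, 0, 0], [59, 0, 0]]
    - [0, [0, 0, 0], [59, 0, 0]]

```text
time_s: 12.2
tcp_pos: [0.5618, -0.0282, 0.2655]
tool_rot: [0.185, 1.562, -0.184]
ft_force: [-1.3, -0.1, 4.2]
opening: 0.0108
```

```bash
cat > chk.py <<'E'
from h import *
import sys
s,M=report(); print(np.round(s["moment"],2),np.round(s["qpos"],2))
im,d,c=shot("wrist",sys.argv[1])
for nm,col,h in(("G",GREEN,.081),("O",ORANGE,.08)):
    for ce,st,m in blobs(im,*col):
        q=onplane(c,[ce],h)[0]; v=q[:2]-[.5624,-.02845]; print(nm,ce,st,q.round(4),"dir",np.degrees(np.arctan2(v[1],v[0])).round(2),"r",np.hypot(*v).round(4))
E
python3 chk.py w6
```

```text
t 12.2 tcp [ 0.5618 -0.0282  0.2655] grasp [ 0.5619 -0.0281  0.1105] F [-1.3 -0.1  4.2] open 0.0108
axes x,y,z rows
 [[ 0.     0.    -1.   ]
 [ 0.233  0.973  0.001]
 [ 0.973 -0.233  0.   ]]
[ 0.05  0.18 -0.04] [-0.2   0.4  -0.23  0.94  0.    0.04]
G [315.7, 86.0] [300, 65, 32, 43, 1192] [ 0.481  -0.0089  0.081 ] dir 166.46 r 0.0837
O [315.8, 179.0] [281, 145, 70, 70, 3804] [ 0.5131 -0.0165  0.08  ] dir 166.35 r 0.0508
O [632.6, 320.7] [621, 315, 19, 12, 122] [0.6012 0.0985 0.08  ] dir 72.99 r 0.1327
```

View pics/w6.png

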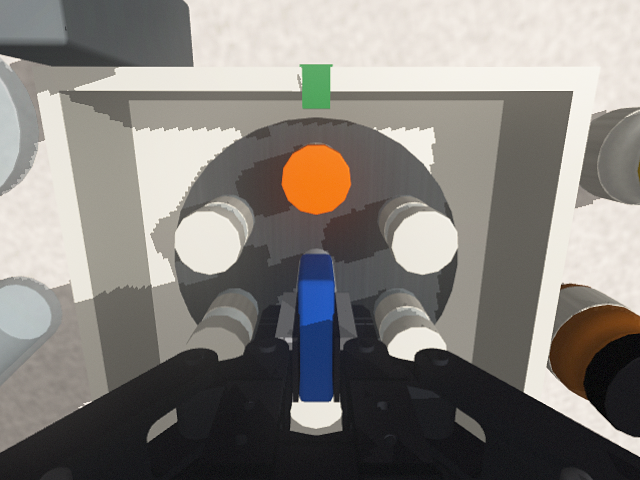

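The orange cap at (316,179) lines up with the mark at (316,86), directions within 0.1°. One last overview before handing in.

```bash
python3 - <<'E'
from h import *
im,d,c=shot("scene","scene3")
for ce,st,m in blobs(im,*GREEN): print(ce,st,withdepth(c,[ce],d).round(3))
a=im[130:380,150:400]; cv2.imwrite("pics/scene3c.png",cv2.resize(a[:,:,::-1],None,fx=2.4,fy=2.4)); report()
E
```

```text
[295.4, 189.1] [291, 177, 11, 23, 104] [[ 0.413 -0.126  0.131]]
[201.1, 225.8] [188, 202, 27, 44, 369] [[ 0.719 -0.036  0.304]]
[422.1, 448.1] [389, 411, 68, 69, 2612] [[0.629 0.48  0.036]]
t 12.3 tcp [ 0.5618 -0.0282  0.2655] grasp [ 0.5619 -0.0281  0.1105] F [-0.3  0.3  3.3] open 0.0108
axes x,y,z rows
 [[ 0.001  0.    -1.   ]
 [ 0.231  0.973  0.001]
 [ 0.973 -0.231  0.   ]]
```

View pics/scene3c.png

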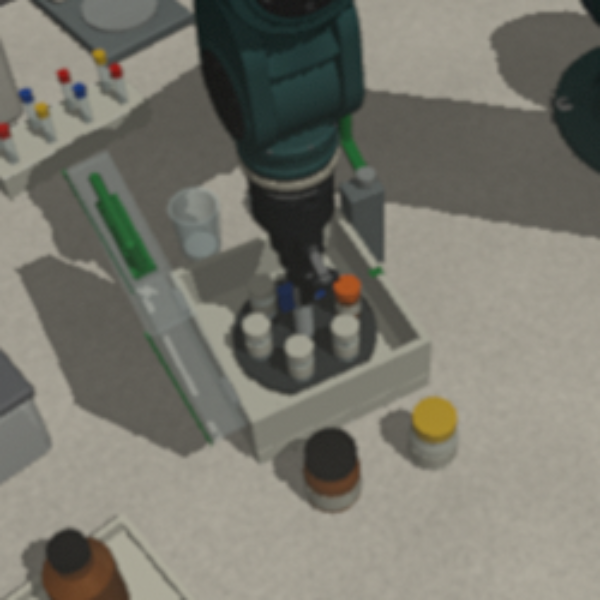

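The lid is still open and leaning back, the latch is still off it, the orange vial faces the mark, and the bystanders have not moved. Handing in.

```bash
python3 -c "from plant import manip; print(manip.hand_in())"
```

```text
the job is handed in; nothing more can be done
None
```

The job is done and handed in at about 12.3 s of the allowed 72 s. No verdict was reported.

- **Latch:** I swung the lever to about 1.74 rad, past the 1.3 rad needed to clear the lid. The last view shows it still there.
- **Lid:** I lifted it by the bar to about 98° (1.71 rad). In the last view it still leans back, with the bar at a height of about 0.30 m.
- **Carousel:** I gripped the blue handle and turned it about 59° clockwise. The last wrist view puts the orange cap at 166.4° and the green mark at 166.5°. The gripper still holds the handle at 60 N, with the opening at 10.8 mm.
- **Bystanders:** The last overview shows the jars, beaker and rack beside the housing where they were. The petri dish was hidden by the arm in that view. The forceps and part of the slide box were outside the crop I looked at.

- **First grip:** My first close on the handle stopped at 13.9 mm, about 1 mm off on each side, probably pinching something just under it. I reopened, went up 7 mm and closed again properly.
- **Mark distance:** The mark measured 83 to 84 mm from the carousel's axis, against 86 mm given. This hardly affects the direction.

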